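# Load a sprung carrier at the microtome bench

## Task

Load the slide tray, the round tin and the eight-sided box from the deck into the carrier, one in each bay: slide each in against its spring plate until its tail end clears the sill, and press the tail down behind it, so that the thing lies flat in the bay and the spring holds it there. Press gently enough that no spring plate is driven back to its stop, and leave the mailer, the bottle and the brush where they are.

Things in the scene. Friction and masses are not known exactly. Their poses are not given: they have to be found in the camera images.
- carrier: Fixed white carrier, 390 mm deep (x), 450 wide (y). Origin: bench level, mid width, under the sill line; +x points into the bays, away from the robot. x = -250 to 0 mm is a flat deck, its top 30 mm above the bench; at x = 0, the sill, it steps down 8 mm to three bays side by side. Back wall at x = 130 to 140, 52 mm tall. Low walls along the deck, 46 mm tall, inner faces at y = +-213.
- bay_left (a point): Middle of the left (+y) bay's mouth: on the sill line at deck height (30 mm), 140 mm to +y of the carrier's middle, axes as the carrier. Each bay is 112 mm wide, open to the deck, its floor 22 mm above the bench. At its far end stands an upright steel spring plate, 96 mm wide, top 46 mm above the bench, its face 94 mm from the sill when relaxed: 6 mm too short for the things.
- bay_middle (a point): The same for the middle bay. Dividers 28 mm wide, tops 50 mm above the bench, stand between the bays; their tapered noses (tops 50 mm or lower) reach 40 mm out over the deck.
- bay_right (a point): The same for the right bay, 140 mm to -y of the middle one.
- plate_left (a joint): How far the left bay's spring plate is pushed back (m): 0 relaxed, 0.006 with a thing seated, stops dead at 0.018. Spring: about 5 N to start it, 7 N at 0.006, 8.5 N at 0.011.
- plate_middle (a joint): The same for the middle bay. The springs are strong enough that a tail merely pushed past the sill is held up by friction: it must be pressed down the 8 mm.
- plate_right (a joint): The same for the right bay.
- slide_tray: Grey rectangular tray of glass slides, 100 mm (x) by 94 mm (y), 30 mm tall with a 5 mm rim around a 22 mm deep solid bed, about 0.28 kg. Origin: centre of its underside, z up. Starts on the deck before one of the bays, its x roughly towards the bay.
- tin: Round closed steel tin, 100 mm in diameter, 32 mm tall, about 0.3 kg. Origin: centre of its underside, z up.
- block_box: Beige eight-sided closed box: 100 mm (x) by 96 mm (y) with corners cut 18 mm, 34 mm tall, about 0.32 kg. Origin: centre of its underside, z up; its 60 mm wide flat ends face +x and -x, towards and away from the bay.
- mailer: Bystander: blue slide mailer, 90 x 40 x 34 mm, on the bench beside the carrier; origin at the centre of its underside.
- bottle: Bystander: brown bottle, 60 mm in diameter, 130 mm tall; origin at the centre of its underside.
- brush: Bystander: brush, 180 mm long, lying on the bench.
Mind the look-alikes: they are no part of the job. Leave any red or turquoise look-alike of the slide_tray alone.

How it is judged:
At the end, for the whole second after the job is handed in: Each of the three things lies flat (within 0.04 rad) and at rest on a bay floor (underside 18 to 24.5 mm above the bench), its tail behind the sill: its centre 44 to 60 mm beyond the sill line. The mailer, bottle and brush are within 30 mm of where they began (x of slide_tray in the frame of carrier between 0.044 and 0.06 m and y of slide_tray in the frame of carrier between -0.2 and 0.2 m and z of slide_tray in the frame of carrier between 0.018 and 0.0245 m and angle between each of slide_tray, tin, block_box's own z axis and vertical below 0.04 rad and linear speed of each of slide_tray, tin, block_box below 0.02 m/s and x of tin in the frame of carrier between 0.044 and 0.06 m and y of tin in the frame of carrier between -0.2 and 0.2 m and z of tin in the frame of carrier between 0.018 and 0.0245 m and x of block_box in the frame of carrier between 0.044 and 0.06 m and y of block_box in the frame of carrier between -0.2 and 0.2 m and z of block_box in the frame of carrier between 0.018 and 0.0245 m and distance of each of mailer, bottle, brush from where it was at the start of the episode below 0.03 m); the robot touches nothing.
It fails at once if a spring plate is driven back to its stop (pushed back more than 16 mm) (value of joint any of plate_left, plate_middle, plate_right above 0.016 m).
It fails at once if the mailer, bottle or brush is moved more than 30 mm (distance of any of mailer, bottle, brush from where it was at the start of the episode above 0.03 m).
It also fails if it takes over 72 s, if anything falls off the work surface, if the arm or the gripper's body presses on something with over 40 N, if the wrist force passes 120 N, or if a joint passes its speed limit or range.

## Robot

A 6-joint arm with a two-finger parallel gripper is mounted at the origin on the work surface. World frame = base frame: x ahead of the robot, y to its left, z up, the work surface at z = 0. Lengths are in m, angles in rad, forces in N, time in s.
With the tool pointing down it reaches from about 0.25 to 0.85 m from the base axis. Payload 12.5 kg.
Tool frame: the origin (TCP) lies on the centre line of the jaws, within the pads' length; the fingertips stand 25 mm ahead of it and the grasp point (between the pads) lies 6 mm ahead of it (bot.tip_reach is the distance from the TCP to the fingertips, in m); z points along the fingers, y is the line along which they close (so a half turn about z gives the same grasp; the last joint's range is limited). The gripper opens to 93 mm and grips with 3 to 60 N. Pads are 15 mm wide; open, the fingers measure 128 mm over their backs; the gripper's body (75 mm by 188 mm) begins 65 mm behind the grasp point.
Start: joints at [1.115, 0.351, 1.652, -0, 1.139, -0.085], TCP at [0.199, 0.513, 0.244] pointing down, gripper open.
Joint ranges: [-2.75, 2.75], [-0.79, 2.1], [0.01, 2.65], [-1.57, 4.71], [0.07, 3.14], [-2.87, 2.87]. Speed limits (rad/s): [2.22, 2.22, 2.79, 3.14, 3.14, 3.14].

## Interface

Orientations are given as a unit quaternion [w, x, y, z].
In Python, from plant import bot, viewer gives the robot as it stands.
- The arm moves only by the tool send_rows, never from a script. Its argument "motion" is a list of rows, each a list of 5 numbers: the shift along the tool's x, y, z each as a share of 0.6 m, from -1 to 1, then the turn about the tool's z as a share of 360 degrees, from -1 to 1, then the opening, from -1 (shut) to 1 (fully open). In form: [[tx, ty, tz, twist, hand], ...]. A call has 1 to 5 rows; each row shifts and turns the commanded pose from where the row before left it, along the tool's axes as they then stand; what a row does not reach is not made up. A row lasts 1/10 s, in which the tool goes at most 50 mm and 8.59 degrees, less where a joint would pass 70% of its speed; a pose out of reach is approached as far as the arm can. A call with a number of a shift or a turn outside -1 to 1 is refused whole. A call with a gripper value outside its range is refused whole. The fingers move at their own pace and stop on an object; the grip force is fixed at half the most. Time passes only in rows, so rows that do not move let the fingers close. It gives the time, the measured TCP pose, the force, the opening and the grip force at its end, in the units of the state.
- bot.get_state(): the state, without advancing time (a new reading comes with each control period).
- viewer.grab_frame(name): name is "side" or "top"; returns a dict with "image" (420x560x3 uint8, red, green, blue), "range_z" (420x560 float32, m along the optical axis (not along the pixel's ray), 0 where there is no reading), "fx", "fy", "cx", "cy" (pixels), "R" (3x3) and "t" (3): a world point X has camera coordinates R X + t. Camera axes: x right, y down, z forward; pixel columns grow to the right and rows downward; lengths in m; the calibration is good to about 2 mm. A picture is of the moment at which its call begins.
- bot.job_done(): hands the job in; it is judged then, once.
The state is a dict: "time_s": time; "joints": joint angles; "joint_velocities": joint speeds; "joint_torque": joint torques, N m; "ee_pos": TCP position; "eef_rot": TCP orientation; "force": force on the tool from outside, world axes, zero at the start; "torque": the same for the moment, N m; "finger_gap": opening from 0.0 (shut) to 1.0 (fully open); "finger_force": force on a finger pad.
Only numpy, scipy, OpenCV 4.12 (cv2) and the standard library are available. Lean on these libraries where they do the work, as an engineer would, in place of code of your own. Each camera call takes 0.05 s, during which the arm holds its last target. There are 200 camera calls.

## Working session

There is one attempt and no reset: what is moved stays moved. The work goes in short steps, Python scripts to look and compute and a tool call to move; the robot and the scene stay as the last step left them, time stands still between calls to the robot, and variables do not carry over. Pictures are saved under pics/ and viewed, at most 10 in all, crops included, and the job is handed in when it is done.

Besides the shell and the picture viewer there is one more tool, called after "Emit:" by a JSON object that holds its "api" and its "payload", one argument or row to a line. send_rows: Moves the arm, as the interface text tells. Its arguments: {"type":"object","properties":{"motion":{"type":"array","items":{"type":"array","items":{"type":"number"}}}},"required":["motion"]}

```bash
mkdir -p pics; ls
cat > h.py <<'E'
import numpy as np, cv2
from plant import bot, viewer
def save(f,n): cv2.imwrite('pics/'+n,cv2.cvtColor(f['image'],cv2.COLOR_RGB2BGR))
def cloud(f):
    z=f['range_z']; v,u=np.mgrid[:z.shape[0],:z.shape[1]]
    P=np.stack([(u-f['cx'])/f['fx']*z,(v-f['cy'])/f['fy']*z,z],-1)
    return (P-f['t'])@f['R']
def ray(f,u,v,h):
    d=f['R'].T@np.array([(u-f['cx'])/f['fx'],(v-f['cy'])/f['fy'],1.]); o=-f['R'].T@f['t']
    return o+d*(h-o[2])/d[2]
E
python3 - <<'E'
from h import *
for n in ['top','side']:
    f=viewer.grab_frame(n); save(f,n+'0.png'); np.savez(n+'0.npz',**f)
    print(n,f['R'],f['t'],f['fx'])
s=bot.get_state(); print(s)
E
```

```text
pics
top [[-0.00596237 -0.99994085 -0.00909605]
 [-0.98664042  0.0073635  -0.16274659]
 [ 0.16280395  0.00800418 -0.98662597]] [-0.07736011  0.48427741  1.26950723] 460.0128795764194
side [[ 0.94579152 -0.32435204  0.01655736]
 [-0.16676517 -0.52876055 -0.83222693]
 [ 0.27868938  0.78435199 -0.55418787]] [-0.50860337  0.09526729  1.39277199] 503.41263782115817
{'time_s': 0.1, 'joints': array([ 1.11538611e+00,  3.51128664e-01,  1.65233158e+00,  9.48936194e-06,
        1.13910543e+00, -8.46031033e-02]), 'joint_velocities': array([-0.00016176, -0.00079694, -0.00081403, -0.00054392,  0.00024184,
       -0.00071188]), 'joint_torque': array([ 1.53638768e-03, -4.98016012e+01, -2.85704184e+01,  7.01221428e-02,
        2.38266232e-02, -1.76327961e-05]), 'ee_pos': array([0.19915784, 0.51238341, 0.2431955 ]), 'eef_rot': array([-1.33923198e-04,  1.84345122e-01,  9.82861455e-01, -4.67734909e-04]), 'force': array([ 0.78215709, -0.79457311,  0.43963921]), 'torque': array([ 0.00186344,  0.0043061 , -0.01321549]), 'finger_force': 0.0, 'finger_gap': 1.0008402496980187}
```

View pics/top0.png

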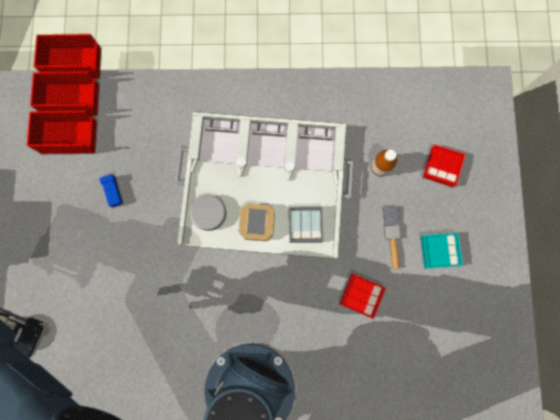

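View pics/side0.png

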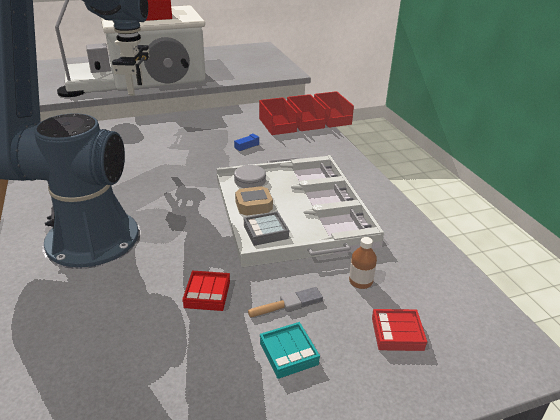

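The top view shows the tin at (209,212), the eight-sided box at (257,222) and the grey tray at (306,224), all on the deck. Three look-alikes lie on the bench and stay put: red at (445,165), red at (362,295) and turquoise at (441,250). The mailer is at (111,190), the bottle at (384,160) and the brush at (392,235). The tray on the deck is the only grey one, so it is the one meant. I'll confirm that in an enlarged crop while measuring.

Run:
```python
from h import *
f=dict(np.load('top0.npz')); P=cloud(f); img=f['image']
c=cv2.resize(img[100:265,170:360],None,fx=4,fy=3.6,interpolation=cv2.INTER_CUBIC); save({'image':c},'crop0.png')
hsv=cv2.cvtColor(img,cv2.COLOR_RGB2HSV)
# carrier heights
for (u,v) in [(209,212),(257,222),(306,224),(220,190),(250,190),(268,150),(215,150),(315,155),(244,145),(291,145),(187,200),(341,200),(270,115)]:
    print((u,v),P[v,u].round(4),hsv[v,u])
# carrier outer silhouette : white area, by depth >0.018 region
z=P[...,2]
m=((z>0.012)&(z<0.08)).astype(np.uint8); m[:, :170]=0; m[:,360:]=0; m[:105]=0; m[262:]=0
n,l,st,ce=cv2.connectedComponentsWithStats(m); i=1+st[1:,4].argmax()
Q=P[l==i]; r=cv2.minAreaRect((Q[:,:2]*1000).astype(np.float32)); print(r)
# top of walls 0.046 / back wall
for lo,hi in [(.0405,.0485),(.049,.055)]:
    k=(l==i)&(z>lo)&(z<hi); q=P[k]; print(lo,k.sum(),cv2.minAreaRect((q[:,:2]*1000).astype(np.float32)))
for name,(lo,hi),(u0,v0,u1,v1) in [('tin',(.056,.068),(188,188,232,236)),('box',(.057,.07),(234,198,280,246)),('tray',(.046,.066),(283,200,329,248))]:
    k=np.zeros_like(m); k[v0:v1,u0:u1]=((z>lo)&(z<hi))[v0:v1,u0:u1]
    q=P[k>0]; print(name,k.sum(),q.mean(0),cv2.minAreaRect((q[:,:2]*1000).astype(np.float32)), q[:,:2].min(0),q[:,:2].max(0),np.median(q[:,2]))
```

```text
(209, 212) [0.4862 0.1108 0.0605] [ 15   6 171]
(257, 222) [ 0.4564 -0.0241  0.0644] [  0   0 118]
(306, 224) [ 0.4506 -0.1606  0.0582] [ 81  26 203]
(220, 190) [0.5556 0.0849 0.0305] [ 30  15 226]
(250, 190) [ 0.5556 -0.0017  0.0275] [ 33  13 229]
(268, 150) [ 0.6755 -0.0542  0.0269] [176   9 223]
(215, 150) [0.6784 0.1025 0.0221] [  0   8 228]
(315, 155) [ 0.6604 -0.1923  0.0224] [175   7 229]
(244, 145) [0.6836 0.0145 0.0511] [ 32  17 222]
(291, 145) [ 0.6811 -0.1213  0.0552] [ 34  17 226]
(187, 200) [0.5248 0.1775 0.0412] [ 35  21 148]
(341, 200) [ 0.5207 -0.262   0.0445] [ 30  20 156]
(270, 115) [ 0.7946 -0.0598 -0.001 ] [ 12  15 168]
((573.25732421875, -40.6021728515625), (509.92645263671875, 392.4761657714844), 84.79584503173828)
0.0405 1756 ((573.55419921875, -41.16717529296875), (507.938720703125, 391.8285217285156), 84.8570327758789)
0.049 2384 ((573.5072631835938, -40.47923278808594), (448.6610412597656, 389.7253112792969), 84.61395263671875)
tin 932 [0.48657689 0.11489882 0.06297275] ((486.4324035644531, 115.17274475097656), (98.72704315185547, 97.25714111328125), 89.22991943359375) [0.43783432 0.06577625] [0.53524879 0.16438546] 0.06299435056213257
box 1103 [ 0.45783529 -0.02248183  0.06505972] ((458.72674560546875, -22.354114532470703), (95.94911193847656, 100.56690216064453), 85.119384765625) [ 0.40828048 -0.07160926] [0.5109864  0.02618527] 0.06506225681539436
tray 1212 [ 0.45199032 -0.15964038  0.05566964] ((451.8377990722656, -159.50244140625), (100.8291244506836, 93.95222473144531), 0.5368360280990601) [ 0.40122831 -0.20686637] [ 0.50203622 -0.11282438] 0.055312151102569915
```

View pics/crop0.png

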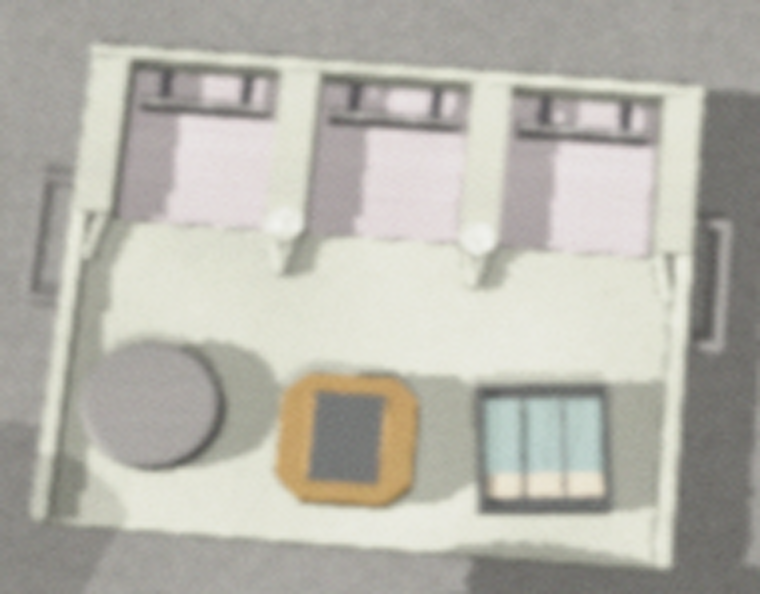

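The crop confirms it: the grey tray with pale slides on the deck is the slide_tray, with the beige eight-sided box and the round tin beside it. The measured sizes match those given (100×94, 100×96 and about 99 across). Next is a small helper for the carrier frame and the move shares.

```bash
cat >> h.py <<'E'
YAW=np.radians(-5.25)
EX=np.array([np.cos(YAW),np.sin(YAW)]); EY=np.array([-EX[1],EX[0]])
ORG=np.array([.5735,-.0407])+.055*EX
def tocar(p): d=np.asarray(p)[...,:2]-ORG; return np.stack([d@EX,d@EY],-1)*1000
def tool():
    s=bot.get_state(); from scipy.spatial.transform import Rotation as Ro
    q=s['eef_rot']; y=Ro.from_quat([q[1],q[2],q[3],q[0]]).as_matrix()[:,1]
    a=np.degrees(np.arctan2(y[1],y[0]))-90-np.degrees(YAW)
    c=tocar(s['ee_pos']); F=s['force']; 
    print('t %.2f car x %.1f y %.1f tip z %.1f yaw %.2f  F fwd %.1f lat %.1f up %.1f gap %.1f'%(s['time_s'],*c,(s['ee_pos'][2]-bot.tip_reach)*1000,a,F[:2]@EX,F[:2]@EY,F[2],s['finger_gap']*93))
    return c,a
def obj(f,name,lo,box):
    # points of an object's top by height in a carrier-frame window (mm)
    P=cloud(f); c=tocar(P); z=P[...,2]*1000
    k=(c[...,0]>box[0])&(c[...,0]<box[1])&(c[...,1]>box[2])&(c[...,1]<box[3])&(z>lo)&(z<90)
    r=cv2.minAreaRect(c[k].astype(np.float32)); print(name,k.sum(),r, 'z',np.median(z[k]).round(1)); return c[k],z[k]
E
python3 - <<'E'
from h import *
f=dict(np.load('top0.npz'))
obj(f,'tin',56,(-230,-95,80,205)); obj(f,'box',57,(-235,-110,-55,70)); obj(f,'tray',46,(-230,-100,-205,-65))
P=cloud(f);c=tocar(P);z=P[...,2]*1000
k=(z>41)&(z<60)&(c[...,0]<-60)&(c[...,0]>-240)&(abs(c[...,1])>205)
for s in (1,-1):
    q=c[k&(c[...,1]*s>0)]; print('wall',s,np.polyfit(q[:,0],q[:,1],1),q[:,1].min(),q[:,1].max())
# sill: height profile along mid-bays
for y in (-140,0,140):
    print(y,[(x,np.median(z[(abs(c[...,0]-x)<3)&(abs(c[...,1]-y)<40)]).round(1)) for x in (-20,-12,-6,0,6,12,20,94,135)])
print(tool(), 'brush etc.')
w=ORG-.25*EX+.145*EY; print('behind tin world',w)
E
```

```text
tin 967 ((-155.96499633789062, 147.25201416015625), (97.25716400146484, 98.72704315185547), 4.479948043823242) z 63.1
box 1144 ((-170.97044372558594, 7.7669830322265625), (100.56692504882812, 95.94910430908203), 0.369383841753006) z 65.2
tray 1219 ((-165.2812042236328, -129.43630981445312), (100.8291244506836, 93.95220947265625), 5.786831855773926) z 55.3
wall 1 [1.36425711e-02 2.20462730e+02] 211.3325794708439 251.34664766157377
wall -1 [-2.69806494e-02 -2.23688002e+02] -253.0577185816844 -212.57181547728126
-140 [(-20, np.float64(31.6)), (-12, np.float64(31.2)), (-6, np.float64(30.7)), (0, np.float64(26.0)), (6, np.float64(22.3)), (12, np.float64(22.7)), (20, np.float64(23.1)), (94, np.float64(37.7)), (135, np.float64(52.4))]
0 [(-20, np.float64(31.2)), (-12, np.float64(30.4)), (-6, np.float64(30.8)), (0, np.float64(24.2)), (6, np.float64(22.9)), (12, np.float64(22.5)), (20, np.float64(22.1)), (94, np.float64(40.4)), (135, np.float64(52.6))]
140 [(-20, np.float64(30.5)), (-12, np.float64(31.4)), (-6, np.float64(30.9)), (0, np.float64(25.7)), (6, np.float64(21.9)), (12, np.float64(22.9)), (20, np.float64(22.8)), (94, np.float64(37.2)), (135, np.float64(52.6))]
t 0.10 car x -478.4 y 516.5 tip z 218.2 yaw -16.00  F fwd 0.9 lat -0.7 up 0.4 gap 93.1
(array([-478.37979448,  516.51027117]), np.float64(-15.995907947083722)) brush etc.
behind tin world [0.39258577 0.12153453]
```

Emit:
{"api": "send_rows", "payload": {
  "motion": [
    [0,0,0,-0.0222,0.29],
    [0,0,0,-0.0222,0.29],
    [-0.04,-0.0616,0,0,0.29],
    [-0.04,-0.0616,0,0,0.29],
    [-0.04,-0.0616,0,0,0.29]
  ]
}}

```text
time_s: 0.6
ee_pos: [0.261, 0.3941, 0.2433]
eef_rot: [-0.0, 0.045, 0.999, -0.0]
force: [0.7, 0.2, -0.4]
finger_gap: 0.655
finger_force: 0.0
```

Emit:
{"api": "send_rows", "payload": {
  "motion": [
    [-0.04,-0.0616,0,0,0.29],
    [-0.04,-0.0616,0,0,0.29],
    [-0.04,-0.0616,0,0,0.29],
    [-0.04,-0.0616,0,0,0.29],
    [-0.04,-0.0616,0,0,0.29]
  ]
}}

```text
time_s: 1.1
ee_pos: [0.3637, 0.1989, 0.2436]
eef_rot: [0.0, 0.046, 0.999, 0.0]
force: [0.5, 0.6, 0.2]
finger_gap: 0.649
finger_force: 0.0
```

Emit:
{"api": "send_rows", "payload": {
  "motion": [
    [-0.04,-0.0616,0,0,0.29],
    [-0.04,-0.0616,0,0,0.29],
    [0,0,0.05,0,0.29],
    [0,0,0.05,0,0.29],
    [0,0,0,0,0.29]
  ]
}}

```text
time_s: 1.6
ee_pos: [0.4026, 0.1219, 0.181]
eef_rot: [-0.003, 0.046, 0.999, -0.001]
force: [-0.9, 1.1, -0.1]
finger_gap: 0.642
finger_force: 0.0
```

```bash
python3 -c "
from h import *
tool()"
```

```text
t 1.60 car x -240.0 y 146.3 tip z 156.0 yaw -0.06  F fwd -1.0 lat 1.0 up -0.1 gap 59.7
```

Emit:
{"api": "send_rows", "payload": {
  "motion": [
    [0,0,0.0633,0,0.29],
    [0,0,0.0633,0,0.29],
    [0,0,0.0633,0,0.29],
    [0,0,0,0,0.29],
    [-0.025,0,0,0,0.29]
  ]
}}

```text
time_s: 2.1
ee_pos: [0.4185, 0.1215, 0.0707]
eef_rot: [-0.001, 0.045, 0.999, -0.0]
force: [0.0, 0.0, 0.6]
finger_gap: 0.645
finger_force: 0.0
```

Emit:
{"api": "send_rows", "payload": {
  "motion": [
    [-0.025,0,0,0,0.29],
    [-0.02,0,0,0,0.29],
    [-0.02,0,0,0,0.29],
    [-0.02,-0.0015,0,0,0.29],
    [-0.02,-0.0015,0,0,0.29]
  ]
}}

```text
time_s: 2.6
ee_pos: [0.4818, 0.1138, 0.0712]
eef_rot: [-0.001, 0.046, 0.999, -0.0]
force: [-7.1, 1.8, 7.4]
finger_gap: 0.647
finger_force: 4.2
```

```bash
python3 -c "
from h import *
tool()
f=viewer.grab_frame('top'); save(f,'top1.png'); obj(f,'tin',50,(-215,60,80,205))"
```

```text
t 2.60 car x -160.4 y 145.5 tip z 46.2 yaw 0.00  F fwd -7.3 lat 1.1 up 7.4 gap 60.2
tin 141 ((-25.03989028930664, 143.17666625976562), (125.37388610839844, 166.5145263671875), 89.03903198242188) z 57.1
```

View pics/top1.png

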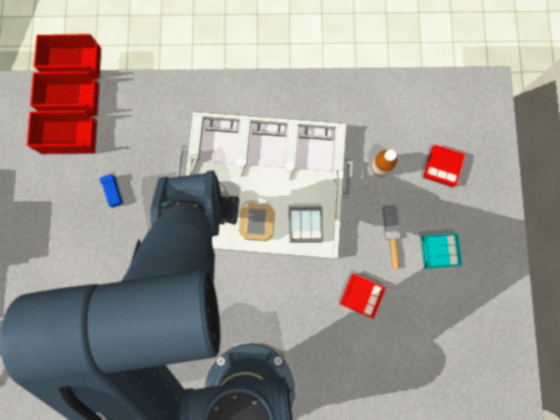

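The top view now shows the arm covering the tin, so I'll look from the side. I also want to see the force with the arm at rest.

Emit:
{"api": "send_rows", "payload": {
  "motion": [
    [0,0,0,0,0.29]
  ]
}}

```text
time_s: 2.75
ee_pos: [0.4828, 0.1137, 0.0709]
eef_rot: [0.001, 0.046, 0.999, 0.0]
force: [0.3, 1.0, 0.0]
finger_gap: 0.643
finger_force: 0.0
```

```bash
python3 -c "
from h import *
tool()
f=viewer.grab_frame('side'); c=cv2.resize(f['image'][100:300,180:420],None,fx=3,fy=3); save({'image':c},'side1.png'); obj(f,'tin',50,(-215,60,80,205))"
```

```text
t 2.75 car x -159.5 y 145.4 tip z 45.9 yaw -0.02  F fwd 0.2 lat 1.1 up 0.0 gap 59.8
tin 446 ((-57.55206298828125, 145.71810913085938), (234.6453857421875, 105.53744506835938), 5.167821407318115) z 59.7
```

View pics/side1.png

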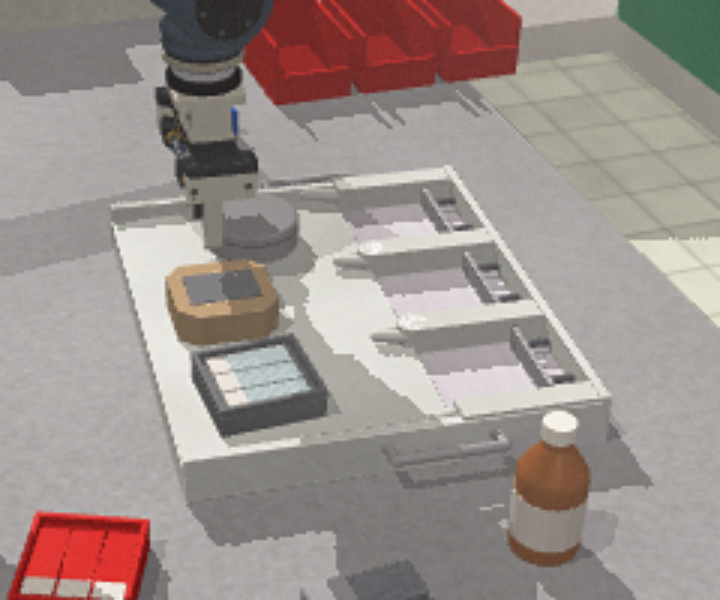

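The side crop shows the tin cradled by the two fingers near (255,220), flat on the deck. The force at rest is zero, so the earlier reading was only the transient. I'll continue towards the left bay.

Emit:
{"api": "send_rows", "payload": {
  "motion": [
    [-0.0167,-0.001,0,0,0.29],
    [-0.0167,-0.001,0,0,0.29],
    [-0.0167,-0.001,0,0,0.29],
    [-0.0167,-0.001,0,0,0.29],
    [-0.0167,-0.001,0,0,0.29]
  ]
}}

```text
time_s: 3.3
ee_pos: [0.5312, 0.1061, 0.07]
eef_rot: [-0.001, 0.046, 0.999, -0.0]
force: [-6.1, 1.6, 4.4]
finger_gap: 0.646
finger_force: 3.0
```

Emit:
{"api": "send_rows", "payload": {
  "motion": [
    [-0.0167,-0.001,0,0,0.29],
    [-0.0167,-0.001,0,0,0.29],
    [-0.0167,-0.001,0,0,0.29],
    [-0.0167,-0.001,0,0,0.29],
    [0,0,0,0,0.29]
  ]
}}

```text
time_s: 3.8
ee_pos: [0.5721, 0.0999, 0.07]
eef_rot: [0.0, 0.046, 0.999, 0.0]
force: [-0.5, 0.8, -0.0]
finger_gap: 0.645
finger_force: 0.0
```

```bash
python3 -c "
from h import *
tool()
f=viewer.grab_frame('side'); P=cloud(f);c=tocar(P);z=P[...,2]*1000
k=(z>56)&(z<70)&(c[...,0]>-60)&(c[...,0]<80)&(c[...,1]>85)&(c[...,1]<200)
q=c[k];print(k.sum(),cv2.minEnclosingCircle(q.astype(np.float32)),q.min(0),q.max(0),np.median(z[k]))"
```

```text
t 3.80 car x -69.3 y 139.9 tip z 45.0 yaw -0.01  F fwd -0.5 lat 0.8 up -0.0 gap 60.0
289 ((-22.97736167907715, 131.72396850585938), 50.302852630615234) [-58.01625448  86.80923052] [ 24.62368633 171.77999481] 59.99052586724914
```

Emit:
{"api": "send_rows", "payload": {
  "motion": [
    [-0.0133,0,0,0,0.29],
    [-0.0133,0,0,0,0.29],
    [-0.0133,0,0,0,0.29],
    [-0.0133,0,0,0,0.29],
    [-0.0133,0,0,0,0.29]
  ]
}}

```text
time_s: 4.35
ee_pos: [0.6115, 0.0963, 0.0699]
eef_rot: [-0.0, 0.046, 0.999, 0.0]
force: [-2.0, 0.1, -1.2]
finger_gap: 0.646
finger_force: 0.8
```

Emit:
{"api": "send_rows", "payload": {
  "motion": [
    [-0.0133,0,0,0,0.29],
    [-0.0133,0,0,0,0.29],
    [-0.005,0,0,0,0.29],
    [-0.005,0,0,0,0.29],
    [0,0,0,0,0.29]
  ]
}}

```text
time_s: 4.85
ee_pos: [0.6331, 0.0942, 0.0696]
eef_rot: [0.0, 0.046, 0.999, 0.0]
force: [1.1, -0.6, -0.6]
finger_gap: 0.645
finger_force: 0.2
```

```bash
python3 -c "
from h import *
tool()
f=viewer.grab_frame('side'); P=cloud(f);c=tocar(P);z=P[...,2]*1000
k=(z>51)&(z<70)&(c[...,0]>0)&(c[...,0]<115)&(c[...,1]>88)&(c[...,1]<194)
q=c[k];print(k.sum(),cv2.minEnclosingCircle(q.astype(np.float32)),q.min(0),q.max(0),np.median(z[k]))
A=np.c_[q,np.ones(len(q))];print('plane',np.linalg.lstsq(A,z[k],rcond=None)[0])"
```

```text
t 4.85 car x -8.0 y 139.8 tip z 44.6 yaw -0.02  F fwd 1.2 lat -0.5 up -0.6 gap 60.0
268 ((36.25877380371094, 134.77427673339844), 50.480377197265625) [ 2.15698278 88.0260227 ] [ 84.26671032 178.75735648] 55.604304118103485
plane [-6.90753142e-02  1.42927632e-02  5.67975665e+01]
```

Emit:
{"api": "send_rows", "payload": {
  "motion": [
    [-0.0033,0,0,0,0.29],
    [-0.0033,0,0,0,0.29],
    [-0.0033,0,0,0,0.29],
    [-0.0033,0,0,0,0.29],
    [0,0,0,0,0.29]
  ]
}}

```text
time_s: 5.4
ee_pos: [0.6394, 0.0937, 0.0692]
eef_rot: [-0.002, 0.046, 0.999, -0.0]
force: [-7.7, 0.2, 1.8]
finger_gap: 0.645
finger_force: 3.5
```

Emit:
{"api": "send_rows", "payload": {
  "motion": [
    [-0.0033,0,0,0,0.29],
    [-0.0033,0,0,0,0.29],
    [0,0,0,0,0.29]
  ]
}}

```text
time_s: 5.7
ee_pos: [0.643, 0.0933, 0.0689]
eef_rot: [-0.002, 0.046, 0.999, -0.0]
force: [-7.3, 0.4, -1.5]
finger_gap: 0.647
finger_force: 3.5
```

```bash
python3 -c "
from h import *
tool()"
```

```text
t 5.70 car x 1.9 y 139.8 tip z 43.9 yaw -0.00  F fwd -7.3 lat -0.2 up -1.5 gap 60.2
```

Emit:
{"api": "send_rows", "payload": {
  "motion": [
    [-0.0033,0,0,0,0.29],
    [-0.0033,0,0,0,0.29],
    [0,0,0,0,0.29]
  ]
}}

```text
time_s: 6.0
ee_pos: [0.6466, 0.093, 0.0686]
eef_rot: [-0.003, 0.046, 0.999, -0.0]
force: [-9.7, 1.2, -1.3]
finger_gap: 0.647
finger_force: 4.0
```

```bash
python3 -c "
from h import *
tool()
f=viewer.grab_frame('side'); save({'image':cv2.resize(f['image'][130:270,280:430],None,fx=4,fy=4)},'side2.png');P=cloud(f);c=tocar(P);z=P[...,2]*1000
k=(z>51)&(z<70)&(c[...,0]>0)&(c[...,0]<115)&(c[...,1]>88)&(c[...,1]<194)
q=c[k];print(k.sum(),q.min(0),q.max(0),np.median(z[k]))
A=np.c_[q,np.ones(len(q))];print('plane',np.linalg.lstsq(A,z[k],rcond=None)[0])"
```

```text
t 6.00 car x 5.5 y 139.8 tip z 43.6 yaw -0.00  F fwd -9.7 lat 0.3 up -1.3 gap 60.2
290 [ 0.21514296 88.52054723] [ 98.35153866 177.60634219] 55.42609850359326
plane [-5.61943878e-02 -1.02968920e-02  5.97420816e+01]
```

Emit:
{"api": "send_rows", "payload": {
  "motion": [
    [0,0,0.004,0,0.29],
    [0,0,0.004,0,0.29],
    [0,0,0.004,0,0.29],
    [0,0,0.004,0,0.29],
    [0,0,0,0,0.29]
  ]
}}

```text
time_s: 6.55
ee_pos: [0.6458, 0.0932, 0.06]
eef_rot: [-0.004, 0.046, 0.999, -0.0]
force: [-17.6, 1.1, 10.6]
finger_gap: 0.649
finger_force: 11.6
```

```bash
python3 -c "
from h import *
tool()
f=viewer.grab_frame('side'); P=cloud(f);c=tocar(P);z=P[...,2]*1000
k=(z>50)&(z<70)&(c[...,0]>10)&(c[...,0]<115)&(c[...,1]>88)&(c[...,1]<194)
q=c[k];print(k.sum(),q.min(0),q.max(0),np.median(z[k]))
A=np.c_[q,np.ones(len(q))];print('plane',np.linalg.lstsq(A,z[k],rcond=None)[0])"
```

```text
t 6.55 car x 4.7 y 139.9 tip z 35.0 yaw 0.01  F fwd -17.6 lat -0.5 up 10.6 gap 60.4
220 [10.30209236 88.13056696] [ 96.19565918 169.67778349] 52.01031367147203
plane [-1.42864717e-02  2.38998703e-03  5.28240795e+01]
```

Emit:
{"api": "send_rows", "payload": {
  "motion": [
    [0.01,0,0,0,0.29],
    [0.04,0,0,0,0.29],
    [0.06,0,-0.06,0,-1],
    [0.06,0,-0.08,0,-1],
    [0,0,0,0,-1]
  ]
}}

```text
time_s: 7.1
ee_pos: [0.5535, 0.1022, 0.1404]
eef_rot: [0.003, 0.046, 0.999, 0.001]
force: [1.7, 0.1, -0.4]
finger_gap: 0.433
finger_force: 0.0
```

```bash
python3 -c "
from h import *
tool()
for n in ('side','top'):
    f=viewer.grab_frame(n); P=cloud(f);c=tocar(P);z=P[...,2]*1000
    k=(z>50)&(z<70)&(c[...,0]>-15)&(c[...,0]<115)&(c[...,1]>88)&(c[...,1]<194)
    q=c[k];print(n,k.sum(),q.min(0),q.max(0),cv2.minEnclosingCircle(q.astype(np.float32)),np.median(z[k]))
    k&=(c[...,0]>10)&(c[...,0]<85)&(abs(c[...,1]-140)<30);q=c[k]
    A=np.c_[q,np.ones(len(q))];print('plane',np.linalg.lstsq(A,z[k],rcond=None)[0])"
```

```text
t 7.10 car x -88.0 y 140.5 tip z 115.4 yaw 0.03  F fwd 1.7 lat 0.3 up -0.4 gap 40.3
side 318 [-3.60715572 88.50476166] [ 92.9504481 192.1685056] ((45.4868278503418, 141.70672607421875), 55.57851791381836) 52.24089946948132
plane [ 1.07455671e-03 -8.28357909e-04  5.25484954e+01]
top 402 [ 2.61409368 88.74846239] [102.72001905 170.46073435] ((56.227989196777344, 135.76097106933594), 55.58699035644531) 54.84569193586512
plane [-1.23097205e-02  1.32493863e-02  5.40816850e+01]
```

The tin lies flat and seated: its top is about 53–54 mm up and its tilt is under 0.013 rad. Next is the box.

Emit:
{"api": "send_rows", "payload": {
  "motion": [
    [0.0523,-0.0442,0,0,-0.46],
    [0.0523,-0.0442,0,0,-0.46],
    [0.0523,-0.0442,0,0,-0.46],
    [0.0523,-0.0442,0,0,-0.46],
    [0.0523,-0.0442,0,0,-0.46]
  ]
}}

```text
time_s: 7.7
ee_pos: [0.3843, -0.0169, 0.1346]
eef_rot: [-0.0, 0.046, 0.999, -0.0]
force: [0.4, -0.9, 1.2]
finger_gap: 0.27
finger_force: 0.0
```

Emit:
{"api": "send_rows", "payload": {
  "motion": [
    [0,0,0,0,-0.46],
    [0,0,0.04,0,-0.46],
    [0,0,0.04,0,-0.46],
    [0,0,0.04,0,-0.46],
    [0,0,0,0,-0.46]
  ]
}}

```text
time_s: 8.2
ee_pos: [0.3847, -0.0159, 0.061]
eef_rot: [-0.002, 0.046, 0.999, 0.0]
force: [-0.4, 0.4, 0.6]
finger_gap: 0.268
finger_force: 0.0
```

```bash
python3 -c "
from h import *
tool()"
```

```text
t 8.20 car x -245.3 y 7.4 tip z 36.0 yaw -0.02  F fwd -0.4 lat 0.4 up 0.6 gap 24.9
```

Emit:
{"api": "send_rows", "payload": {
  "motion": [
    [-0.0133,0,-0.0133,0,-0.46],
    [-0.0133,0,0,0,-0.46],
    [-0.0133,0,0,0,-0.46],
    [-0.0167,-0.001,0,0,-0.46],
    [-0.02,-0.001,0,0,-0.46]
  ]
}}

```text
time_s: 8.7
ee_pos: [0.4315, -0.0215, 0.0714]
eef_rot: [-0.0, 0.046, 0.999, 0.0]
force: [-2.8, -0.3, 2.5]
finger_gap: 0.267
finger_force: 1.4
```

Emit:
{"api": "send_rows", "payload": {
  "motion": [
    [-0.02,-0.001,0,0,-0.46],
    [-0.02,-0.001,0,0,-0.46],
    [-0.02,-0.001,0,0,-0.46],
    [-0.02,-0.001,0,0,-0.46],
    [-0.02,-0.001,0,0,-0.46]
  ]
}}

```text
time_s: 9.2
ee_pos: [0.4913, -0.0301, 0.0714]
eef_rot: [-0.0, 0.046, 0.999, -0.0]
force: [-3.4, 0.9, 2.6]
finger_gap: 0.272
finger_force: 1.7
```

Emit:
{"api": "send_rows", "payload": {
  "motion": [
    [-0.02,-0.001,0,0,-0.46],
    [-0.02,-0.001,0,0,-0.46],
    [-0.02,-0.001,0,0,-0.46],
    [-0.015,-0.001,0,0,-0.46],
    [0,0,0,0,-0.46]
  ]
}}

```text
time_s: 9.7
ee_pos: [0.5364, -0.0367, 0.0714]
eef_rot: [0.001, 0.046, 0.999, -0.0]
force: [0.6, 0.5, -0.7]
finger_gap: 0.27
finger_force: 0.0
```

```bash
python3 -c "
from h import *
tool()
f=viewer.grab_frame('side'); save({'image':cv2.resize(f['image'][130:290,190:400],None,fx=3.5,fy=3.5)},'side3.png'); obj(f,'box',58,(-68,70,-60,60))"
```

```text
t 9.70 car x -92.3 y 0.6 tip z 46.4 yaw -0.02  F fwd 0.5 lat 0.6 up -0.7 gap 25.1
box 404 ((-25.784915924072266, -1.6415901184082031), (98.99583435058594, 84.03790283203125), 89.44695281982422) z 62.3
```

View pics/side3.png

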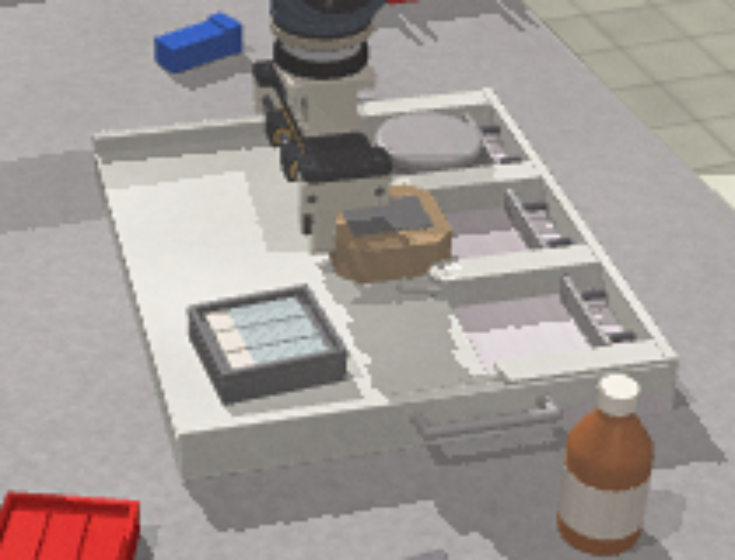

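The crop shows the tin seated at (430,140). The box is straight in front of the middle bay at (390,230), between the noses. I'll continue.

Emit:
{"api": "send_rows", "payload": {
  "motion": [
    [-0.0133,0,0,0,-0.46],
    [-0.0133,0,0,0,-0.46],
    [-0.0133,0,0,0,-0.46],
    [-0.0133,0,0,0,-0.46],
    [-0.0133,0,0,0,-0.46]
  ]
}}

```text
time_s: 10.25
ee_pos: [0.5753, -0.0402, 0.0714]
eef_rot: [-0.0, 0.046, 0.999, 0.0]
force: [-2.3, 0.2, 0.8]
finger_gap: 0.271
finger_force: 1.2
```

Emit:
{"api": "send_rows", "payload": {
  "motion": [
    [-0.0133,0,0,0,-0.46],
    [-0.0133,0,0,0,-0.46],
    [-0.0133,0,0,0,-0.46],
    [-0.01,0,0,0,-0.46],
    [0,0,0,0,-0.46]
  ]
}}

```text
time_s: 10.75
ee_pos: [0.6054, -0.043, 0.0714]
eef_rot: [0.001, 0.046, 0.999, -0.0]
force: [1.3, 0.8, -0.4]
finger_gap: 0.27
finger_force: 0.0
```

Emit:
{"api": "send_rows", "payload": {
  "motion": [
    [-0.0033,0,0,0,-0.46],
    [-0.0033,0,0,0,-0.46],
    [-0.0033,0,0,0,-0.46],
    [-0.0033,0,0,0,-0.46],
    [0,0,0,0,-0.46]
  ]
}}

```text
time_s: 11.25
ee_pos: [0.6124, -0.0436, 0.0714]
eef_rot: [-0.0, 0.046, 0.999, 0.0]
force: [-0.7, 0.6, -1.0]
finger_gap: 0.269
finger_force: 0.5
```

```bash
python3 -c "
from h import *
tool()"
```

```text
t 11.25 car x -16.0 y 0.7 tip z 46.4 yaw -0.01  F fwd -0.7 lat 0.5 up -1.0 gap 25.0
```

Emit:
{"api": "send_rows", "payload": {
  "motion": [
    [-0.0033,0,0,0,-0.46],
    [-0.0033,0,0,0,-0.46],
    [-0.0033,0,0,0,-0.46],
    [-0.0033,0,0,0,-0.46],
    [0,0,0,0,-0.46]
  ]
}}

```text
time_s: 11.75
ee_pos: [0.6187, -0.0442, 0.0708]
eef_rot: [-0.002, 0.046, 0.999, 0.0]
force: [-8.0, 0.9, 0.9]
finger_gap: 0.271
finger_force: 3.9
```

```bash
python3 -c "
from h import *
tool()
f=viewer.grab_frame('side'); P=cloud(f);c=tocar(P);z=P[...,2]*1000
k=(z>52)&(z<70)&(c[...,0]>3)&(c[...,0]<115)&(abs(c[...,1])<52)
q=c[k];print(k.sum(),q.min(0),q.max(0),np.median(z[k]))
A=np.c_[q,np.ones(len(q))];print('plane',np.linalg.lstsq(A,z[k],rcond=None)[0])"
```

```text
t 11.75 car x -9.6 y 0.7 tip z 45.8 yaw -0.01  F fwd -8.0 lat 0.2 up 0.9 gap 25.2
408 [  3.09285013 -51.31821349] [97.31361761 47.25068935] 57.649839279459016
plane [-7.45197344e-02  2.31244743e-02  6.17287099e+01]
```

Emit:
{"api": "send_rows", "payload": {
  "motion": [
    [-0.0033,0,0,0,-0.46],
    [-0.0033,0,0,0,-0.46],
    [-0.0033,0,0,0,-0.46],
    [0,0,0,0,-0.46]
  ]
}}

```text
time_s: 12.2
ee_pos: [0.6241, -0.0446, 0.0704]
eef_rot: [-0.003, 0.046, 0.999, 0.0]
force: [-8.8, -0.0, -1.3]
finger_gap: 0.271
finger_force: 4.3
```

```bash
python3 -c "
from h import *
tool()
f=viewer.grab_frame('side'); P=cloud(f);c=tocar(P);z=P[...,2]*1000
k=(z>52)&(z<70)&(c[...,0]>3)&(c[...,0]<115)&(abs(c[...,1])<52)
q=c[k];print(k.sum(),q.min(0),q.max(0),np.median(z[k]))
A=np.c_[q,np.ones(len(q))];print('plane',np.linalg.lstsq(A,z[k],rcond=None)[0])"
```

```text
t 12.20 car x -4.2 y 0.7 tip z 45.4 yaw -0.01  F fwd -8.7 lat -0.8 up -1.3 gap 25.2
420 [  3.91153613 -51.39570121] [102.7442364   45.27197954] 57.508421983881036
plane [-7.14749830e-02  2.46909382e-02  6.17420954e+01]
```

Emit:
{"api": "send_rows", "payload": {
  "motion": [
    [0,0,0.004,0,-0.46],
    [0,0,0.004,0,-0.46],
    [0,0,0.004,0,-0.46],
    [0,0,0.004,0,-0.46],
    [0,0,0,0,-0.46]
  ]
}}

```text
time_s: 12.75
ee_pos: [0.6231, -0.0445, 0.0612]
eef_rot: [-0.004, 0.046, 0.999, 0.0]
force: [-16.9, 1.2, 8.5]
finger_gap: 0.272
finger_force: 8.5
```

```bash
python3 -c "
from h import *
tool()
f=viewer.grab_frame('side'); P=cloud(f);c=tocar(P);z=P[...,2]*1000
k=(z>52)&(z<70)&(c[...,0]>3)&(c[...,0]<115)&(abs(c[...,1])<52)
q=c[k];print(k.sum(),q.min(0),q.max(0),np.median(z[k]))
A=np.c_[q,np.ones(len(q))];print('plane',np.linalg.lstsq(A,z[k],rcond=None)[0])"
```

```text
t 12.75 car x -5.2 y 0.8 tip z 36.2 yaw -0.00  F fwd -17.0 lat -0.4 up 8.5 gap 25.3
333 [  3.76754142 -51.72462837] [100.52120585  40.23239314] 54.504951985135335
plane [-6.62786719e-03  5.55547713e-03  5.50243904e+01]
```

The box has dropped flat (tilt 0.007). I'll retreat and move on to the tray.

Emit:
{"api": "send_rows", "payload": {
  "motion": [
    [0.01,0,0,0,-0.46],
    [0.04,0,0,0,-0.46],
    [0.06,0,-0.06,0,-0.14],
    [0.06,0,-0.08,0,-0.14],
    [0,0,0,0,-0.14]
  ]
}}

```text
time_s: 13.3
ee_pos: [0.5309, -0.0361, 0.1418]
eef_rot: [0.003, 0.046, 0.999, -0.0]
force: [0.9, 0.4, -0.1]
finger_gap: 0.422
finger_force: 0.0
```

Emit:
{"api": "send_rows", "payload": {
  "motion": [
    [0.0443,-0.046,0,0,-0.14],
    [0.0443,-0.046,0,0,-0.14],
    [0.0443,-0.046,0,0,-0.14],
    [0.0443,-0.046,0,0,-0.14],
    [0.0443,-0.046,0,0,-0.14]
  ]
}}

```text
time_s: 13.8
ee_pos: [0.3856, -0.1624, 0.1372]
eef_rot: [0.001, 0.046, 0.999, -0.0]
force: [0.3, -0.9, 0.3]
finger_gap: 0.429
finger_force: 0.0
```

Emit:
{"api": "send_rows", "payload": {
  "motion": [
    [0,0,0,-0.0161,-0.14],
    [0,0,0.03,0,-0.14],
    [0,0,0.03,0,-0.14],
    [0,0,0,0,-0.14]
  ]
}}

```text
time_s: 14.2
ee_pos: [0.3857, -0.1612, 0.0998]
eef_rot: [-0.001, -0.004, 1.0, 0.001]
force: [-1.1, -0.0, 0.7]
finger_gap: 0.43
finger_force: 0.0
```

```bash
python3 -c "
from h import *
tool()
for n in ('side','top'):
  f=viewer.grab_frame(n); P=cloud(f);c=tocar(P);z=P[...,2]*1000
  for nm,y in (('tin',140),('box',0)):
    k=(z>46)&(z<70)&(c[...,0]>10)&(c[...,0]<90)&(abs(c[...,1]-y)<35)
    q=c[k];A=np.c_[q,np.ones(len(q))];print(n,nm,k.sum(),np.median(z[k]),'plane',np.linalg.lstsq(A,z[k],rcond=None)[0])
  obj(f,'tray',46,(-222,-100,-205,-65))"
```

```text
t 14.20 car x -230.9 y -137.2 tip z 74.8 yaw 5.77  F fwd -1.0 lat -0.1 up 0.7 gap 40.0
side tin 259 51.84142619842444 plane [-2.62084767e-03 -2.57410946e-03  5.23305746e+01]
side box 326 54.645288833954226 plane [-1.03233746e-02 -3.55088698e-03  5.52210250e+01]
tray 868 ((-170.5809326171875, -131.79000854492188), (109.41813659667969, 100.60919952392578), 5.757666110992432) z 52.5
top tin 633 54.88968267001907 plane [-4.83969486e-03  4.30469047e-04  5.50817934e+01]
top box 647 57.597152231383156 plane [-8.99495169e-03 -3.66410389e-03  5.81287049e+01]
tray 122 ((-127.26337432861328, -126.26972961425781), (25.298152923583984, 92.96897888183594), 3.4973199367523193) z 58.3
```

Emit:
{"api": "send_rows", "payload": {
  "motion": [
    [0.0167,0,0.01,0,-0.14],
    [0,0,0.022,0,-0.14],
    [0,0,0.021,0,-0.14],
    [-0.0133,0,0,0,-0.14],
    [-0.0133,0,0,0,-0.14]
  ]
}}

```text
time_s: 14.8
ee_pos: [0.3927, -0.1615, 0.0699]
eef_rot: [0.0, -0.005, 1.0, -0.0]
force: [0.7, -0.6, -0.1]
finger_gap: 0.434
finger_force: 0.0
```

```bash
python3 -c "
from h import *
tool()"
```

```text
t 14.80 car x -223.9 y -136.8 tip z 44.9 yaw 5.77  F fwd 0.7 lat -0.5 up -0.1 gap 40.4
```

Emit:
{"api": "send_rows", "payload": {
  "motion": [
    [-0.0133,0,0,0,-0.14],
    [-0.02,-0.0026,0,0.0016,-0.14],
    [-0.02,-0.0025,0,0.0016,-0.14],
    [-0.02,-0.0023,0,0.0016,-0.14],
    [-0.02,-0.0021,0,0.0016,-0.14]
  ]
}}

```text
time_s: 15.3
ee_pos: [0.4492, -0.1673, 0.0695]
eef_rot: [-0.0, 0.016, 1.0, -0.0]
force: [-4.5, 0.4, 3.9]
finger_gap: 0.432
finger_force: 1.5
```

Emit:
{"api": "send_rows", "payload": {
  "motion": [
    [-0.02,-0.0019,0,0.0016,-0.14],
    [-0.02,-0.0017,0,0.0016,-0.14],
    [-0.02,-0.0015,0,0.0016,-0.14],
    [-0.02,-0.0014,0,0.0016,-0.14],
    [0,0,0,0,-0.14]
  ]
}}

```text
time_s: 15.8
ee_pos: [0.4978, -0.1737, 0.0695]
eef_rot: [0.001, 0.036, 0.999, -0.0]
force: [-0.5, -0.5, -0.1]
finger_gap: 0.429
finger_force: 0.0
```

```bash
python3 -c "
from h import *
tool()
f=viewer.grab_frame('side'); save({'image':cv2.resize(f['image'][150:310,190:400],None,fx=3.5,fy=3.5)},'side4.png'); q,z=obj(f,'tray',46,(-118,0,-200,-75)); 
for s in (1,0): print(q[:,s].min(),q[:,s].max())"
```

```text
t 15.80 car x -118.3 y -139.4 tip z 44.5 yaw 1.16  F fwd -0.5 lat -0.5 up -0.1 gap 39.9
tray 666 ((-59.44157409667969, -137.28765869140625), (121.44111633300781, 115.52009582519531), 88.93299102783203) z 52.7
-199.0704032218877 -77.58849813286466
-117.8709414910256 -0.7224882598484192
```

View pics/side4.png

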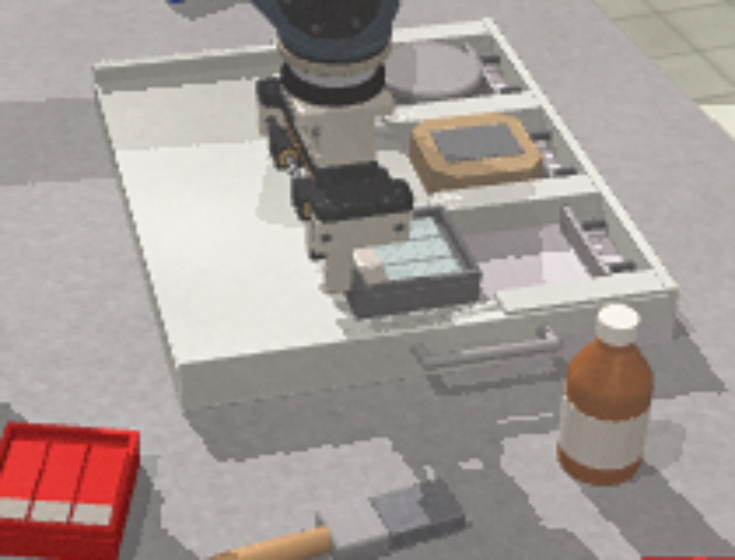

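The crop shows the box seated at (475,150) and the tray nearly square to the right bay. The tray's top corners are at (480,268), (430,208) and (350,285) in the crop. I'll cast rays for them.

```bash
python3 -c "
from h import *
f=viewer.grab_frame('side')
for a,b in ((480,268),(430,208),(350,285)): print(tocar(ray(f,190+a/3.5,150+b/3.5,.06)))"
```

```text
[  -9.11949332 -181.98521764]
[-22.65112141 -95.87143057]
[-112.0959832  -181.46193348]
```

Emit:
{"api": "send_rows", "payload": {
  "motion": [
    [-0.0167,-0.001,0,0.0016,-0.14],
    [-0.0167,-0.0008,0,0.0016,-0.14],
    [-0.0167,0,0,0,-0.14],
    [-0.0167,0,0,0,-0.14],
    [-0.0167,0,0,0,-0.14]
  ]
}}

```text
time_s: 16.4
ee_pos: [0.5465, -0.1787, 0.0694]
eef_rot: [-0.0, 0.046, 0.999, 0.0]
force: [-2.3, 1.3, 1.6]
finger_gap: 0.431
finger_force: 1.0
```

Emit:
{"api": "send_rows", "payload": {
  "motion": [
    [-0.0167,0,0,0,-0.14],
    [-0.0167,0,0,0,-0.14],
    [-0.0133,0,0,0,-0.14],
    [-0.0133,0,0,0,-0.14],
    [0,0,0,0,-0.14]
  ]
}}

```text
time_s: 16.9
ee_pos: [0.5827, -0.1821, 0.0694]
eef_rot: [0.001, 0.045, 0.999, -0.0]
force: [0.3, -0.8, 0.5]
finger_gap: 0.429
finger_force: 0.0
```

```bash
python3 -c "
from h import *
tool()
f=viewer.grab_frame('side'); P=cloud(f);c=tocar(P);z=P[...,2]*1000
k=(z>42)&(z<70)&(c[...,0]>-15)&(c[...,0]<115)&(abs(c[...,1]+140)<53)
q=c[k];print(k.sum(),q.min(0),q.max(0),cv2.minAreaRect(q.astype(np.float32)))
k&=(c[...,0]>5)&(c[...,0]<70)&(abs(c[...,1]+140)<35);q=c[k]
A=np.c_[q,np.ones(len(q))];print('plane',np.linalg.lstsq(A,z[k],rcond=None)[0])"
```

```text
t 16.90 car x -32.9 y -139.9 tip z 44.4 yaw 0.03  F fwd 0.4 lat -0.7 up 0.5 gap 39.9
576 [ -13.90788131 -192.89196654] [101.17492696 -87.41945282] ((43.49640655517578, -139.65496826171875), (105.62567138671875, 114.1845932006836), 89.32771301269531)
plane [-1.09144276e-01 -6.22666949e-03  5.09022364e+01]
```

Emit:
{"api": "send_rows", "payload": {
  "motion": [
    [-0.0083,0,0,0,-0.14],
    [-0.0083,0,0,0,-0.14],
    [-0.005,0,0,0,-0.14],
    [-0.0033,0,0,0,-0.14],
    [-0.0033,0,0,0,-0.14]
  ]
}}

```text
time_s: 17.45
ee_pos: [0.5985, -0.1835, 0.0693]
eef_rot: [-0.0, 0.046, 0.999, 0.0]
force: [-1.5, 0.0, 0.1]
finger_gap: 0.425
finger_force: 0.5
```

Emit:
{"api": "send_rows", "payload": {
  "motion": [
    [-0.0033,0,0,0,-0.14],
    [-0.0033,0,0,0,-0.14],
    [-0.0033,0,0,0,-0.14],
    [0,0,0,0,-0.14]
  ]
}}

```text
time_s: 17.85
ee_pos: [0.6031, -0.1839, 0.0689]
eef_rot: [-0.002, 0.046, 0.999, 0.0]
force: [-7.5, 1.0, 2.2]
finger_gap: 0.431
finger_force: 3.5
```

```bash
python3 -c "
from h import *
tool()"
```

```text
t 17.85 car x -12.4 y -139.9 tip z 43.9 yaw 0.03  F fwd -7.6 lat 0.3 up 2.2 gap 40.1
```

Emit:
{"api": "send_rows", "payload": {
  "motion": [
    [-0.0033,0,0,0,-0.14],
    [-0.0033,0,0,0,-0.14],
    [-0.0033,0,0,0,-0.14],
    [-0.0025,0,0,0,-0.14],
    [0,0,0,0,-0.14]
  ]
}}

```text
time_s: 18.35
ee_pos: [0.6098, -0.1844, 0.0684]
eef_rot: [-0.003, 0.046, 0.999, 0.001]
force: [-8.9, 0.2, -0.6]
finger_gap: 0.428
finger_force: 4.2
```

```bash
python3 -c "
from h import *
tool()
f=viewer.grab_frame('side'); P=cloud(f);c=tocar(P);z=P[...,2]*1000
k=(z>42)&(z<70)&(c[...,0]>-15)&(c[...,0]<125)&(abs(c[...,1]+140)<50)
q=c[k];print(k.sum(),q.min(0),q.max(0))"
```

```text
t 18.35 car x -5.7 y -139.8 tip z 43.4 yaw 0.03  F fwd -8.9 lat -0.6 up -0.6 gap 39.8
613 [ -14.85074728 -189.10534085] [124.84684553 -90.39774114]
```

Emit:
{"api": "send_rows", "payload": {
  "motion": [
    [-0.0025,0,0,0,-0.14],
    [0,0,0.004,0,-0.14],
    [0,0,0.004,0,-0.14],
    [0,0,0.004,0,-0.14],
    [0,0,0.004,0,-0.14]
  ]
}}

```text
time_s: 18.9
ee_pos: [0.6105, -0.1845, 0.0593]
eef_rot: [-0.004, 0.046, 0.999, 0.001]
force: [-19.3, 2.8, 15.2]
finger_gap: 0.428
finger_force: 10.0
```

```bash
python3 -c "
from h import *
tool()
f=viewer.grab_frame('side'); P=cloud(f);c=tocar(P);z=P[...,2]*1000
k=(z>36)&(z<70)&(c[...,0]>15)&(c[...,0]<85)&(abs(c[...,1]+140)<35);q=c[k]
A=np.c_[q,np.ones(len(q))];print('plane',np.linalg.lstsq(A,z[k],rcond=None)[0])"
```

```text
t 18.90 car x -5.0 y -139.8 tip z 34.3 yaw 0.03  F fwd -19.5 lat 1.1 up 15.2 gap 39.8
plane [-1.49238236e-02 -2.48034137e-03  4.43256002e+01]
```

Tilt is now 0.015, so the tail is down. I'll retreat and check all three.

Emit:
{"api": "send_rows", "payload": {
  "motion": [
    [0.01,0,0,0,-0.14],
    [0.04,0,0,0,-0.14],
    [0.06,0,-0.06,0,-0.14],
    [0.06,0,-0.08,0,-0.14],
    [0.08,0,-0.08,0,-0.14]
  ]
}}

```text
time_s: 19.45
ee_pos: [0.4825, -0.1729, 0.1721]
eef_rot: [0.001, 0.046, 0.999, -0.0]
force: [0.3, -0.8, 0.7]
finger_gap: 0.433
finger_force: 0.0
```

Emit:
{"api": "send_rows", "payload": {
  "motion": [
    [0.08,0,-0.04,0,-0.14],
    [0,0,-0.05,0,-0.14],
    [0,0,0,0,-0.14],
    [0,0,0,0,-0.14],
    [0,0,0,0,-0.14]
  ]
}}

```text
time_s: 19.95
ee_pos: [0.4387, -0.1688, 0.2222]
eef_rot: [-0.0, 0.046, 0.999, 0.0]
force: [-0.0, -0.7, -0.1]
finger_gap: 0.429
finger_force: 0.0
```

```bash
python3 -c "
from h import *
tool()
for n in ('side','top'):
  f=viewer.grab_frame(n); save(f,n+'_end.png'); P=cloud(f);c=tocar(P);z=P[...,2]*1000
  for nm,y,lo in (('tin',140,46),('box',0,46),('tray',-140,36)):
    k=(z>lo)&(z<70)&(c[...,0]>12)&(c[...,0]<88)&(abs(c[...,1]-y)<35)
    q=c[k];A=np.c_[q,np.ones(len(q))];print(n,nm,k.sum(),np.median(z[k]).round(1),'tilt',np.linalg.lstsq(A,z[k],rcond=None)[0][:2].round(4),end=' ')
    k=(z>50)&(z<70)&(c[...,0]>-12)&(c[...,0]<112)&(abs(c[...,1]-y)<30);print('x',c[k][:,0].min().round(1),c[k][:,0].max().round(1))"
```

```text
t 19.95 car x -177.6 y -139.9 tip z 197.2 yaw 0.03  F fwd 0.0 lat -0.7 up -0.1 gap 39.9
side tin 246 52.0 tilt [-0.0023 -0.004 ] x -3.4 94.7
side box 305 54.6 tilt [-0.0098  0.0009] x -3.3 96.5
side tray 377 44.1 tilt [-0.0086 -0.0064] x -2.8 97.3
top tin 613 55.2 tilt [-0.0085 -0.0016] x -1.5 103.0
top box 612 57.8 tilt [-0.0074 -0.0038] x -2.9 102.9
top tray 608 46.7 tilt [-0.0058  0.0099] x -2.2 101.8
```

View pics/top_end.png

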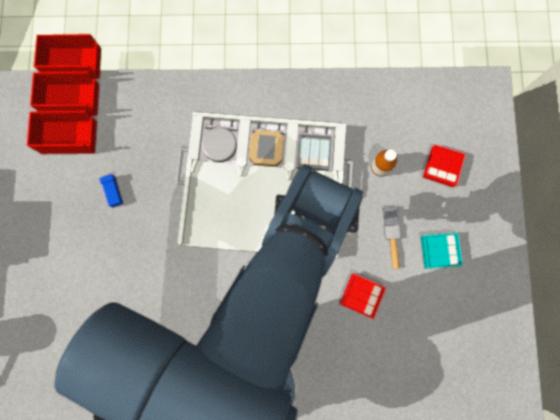

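The final top view shows the tin at (219,143), the box at (266,147) and the tray at (315,150), each in its bay. Tilts are at most about 0.01 rad, the tops are at seated height, and the bystanders have not moved. The arm is clear, so I'm handing in.

```bash
python3 -c "
from h import *
print(bot.job_done())"
```

```text
the job is handed in; nothing more can be done
None
```

The tin, the eight-sided box and the slide tray are each seated flat in the left, middle and right bays (about 0.01 rad tilt or less); the mailer, bottle and brush look unmoved, and the job is handed in, though no verdict came back.

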